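# Hold the sampling dipper under the juice tap

## Task

Draw the green-handled dipper out of its slanted pocket, turn it so that its cup stands upright (handle level), and hold it raised under the tap of the juice dispenser, centred below the spout and one to two fingers' width under it, touching nothing but your gripper. Finish while still holding it there, still, ready to catch a sample; do not bump the dispenser and leave the red-handled dipper and everything else on the counter where they are.

Things in the scene. Friction and masses are not known exactly. Their poses are not given: they have to be found in the camera images.
- dipper_grip (a point): grip point of the green-handled dipper to use: on the centre line of its handle, 105 mm from the cup's axis, 36 mm above the underside. The handle is a flat-sided bar 12 mm thick (y), 20 mm high (z), 30 to 160 mm from the cup's axis. -x runs along the handle away from the cup, z out of the cup's mouth. At the start the handle slants up towards the robot, 50 degrees above level
- dipper_mouth (a point): centre of the open mouth (rim height) of the green-handled dipper's square steel cup, 60 x 60 mm outside, 50 mm deep, walls 3 mm; the dipper weighs 70 to 130 g. From the grip point it lies 105 mm along x and 14 mm along z of the dipper. Same axes as dipper_grip; z is up when the cup is upright
- other_grip (a point): grip point of the red-handled dipper, same shape and axes as the green one, in the holder's other pocket; leave it alone
- holder: fixed stand with two black square pockets side by side, 130 mm apart along its y; origin under its middle on the counter, x away from the robot, z up. The pockets slant 50 degrees from level, open at the upper end towards the robot. A cup sits 50 mm deep with 2 to 4 mm of play and is drawn out along its handle (dipper's -x); 60 mm frees it. The green one may be in either
- spout (a point): lower open end of the tap's spout, 18 mm across, pointing down, 200 mm above the counter, 190 mm in front of the tub's axis; x points from the spout to the tub's axis, z up. The tap is a black bar from the tub to the spout, 28 mm across, with a small lever up to 305 mm above the counter. Nothing stands under the spout
- dispenser: juice dispenser, fixed: frosted round tub 230 mm across with a green lid on a four-legged stand 250 mm across; tub floor 180 mm and lid top 406 mm above the counter. Origin on the counter under the tub's axis; the tap is on its -x side
- juice_a_mid (a point): centre, half-way up, of a bystander: closed round green juice bottle with a black cap, 56 mm across, 170 mm tall; leave it alone
- juice_b_mid (a point): centre, half-way up, of a bystander: closed round orange juice bottle with a black cap, 56 mm across, 170 mm tall; leave it alone
- jar_mid (a point): centre, half-way up, of a bystander: amber jar with a steel lid, 80 mm across, 100 mm tall; leave it alone
- bowl_mid (a point): centre, half-way up, of a bystander: steel bowl, 140 mm across, 60 mm tall; leave it alone
- can_mid (a point): centre, half-way up, of a bystander: yellow tin, 70 mm across, 90 mm tall; leave it alone
Mind the look-alikes: they are no part of the job. Leave any blue look-alike of the part that bears dipper_grip alone.

How it is judged:
At the end, for the whole second after the job is handed in: The green dipper is held by the fingers, at rest, its cup upright within 0.17 rad (about 10 degrees), the centre of its mouth within 18 mm of the spout's axis and 4 to 55 mm below the spout's end, touching neither dispenser, holder nor the other dipper; still so through the last second (horizontal distance between dipper_mouth and spout below 0.018 m and z of dipper_mouth in the frame of spout between -0.055 and -0.004 m and angle between dipper_mouth's own z axis and vertical below 0.17 rad and height (world z) of dipper_mouth above 0.14 m and contact force between dipper and the fingers above 1 N and contact force between dipper and dispenser below 0.3 N and contact force between dipper and holder below 0.3 N and contact force between dipper and other below 0.3 N and linear speed of dipper below 0.03 m/s and angular speed of dipper below 0.2 rad/s); the arm keeps its last pose, push and grip.
It fails at once if the dispenser is bumped (more than 10 N from the dipper or the robot) (contact force between any of dipper, the fingers, the arm and dispenser above 10 N).
It fails at once if the red-handled dipper is moved by more than 25 mm (distance of other_grip from where it was at the start of the episode above 0.025 m).
It fails at once if a bystander is moved by more than 25 mm (distance of any of juice_a_mid, juice_b_mid, jar_mid, bowl_mid, can_mid from where it was at the start of the episode above 0.025 m).
It also fails if it takes over 45 s, if anything falls off the work surface, if the arm or the gripper's body presses on something with over 40 N, if the wrist force passes 120 N, or if a joint passes its speed limit or range.

## Robot

A 6-joint arm with a two-finger parallel gripper is mounted at the origin on the work surface. World frame = base frame: x ahead of the robot, y to its left, z up, the work surface at z = 0. Lengths are in m, angles in rad, forces in N, time in s.
With the tool pointing down it reaches from about 0.35 to 0.775 m from the base axis. Payload 7.3 kg.
Tool frame: the origin (TCP) lies midway between the tips of the shut fingers; the grasp point (between the pads) lies 19 mm behind it; z points along the fingers, y is the direction in which the jaws open and shut (so a half turn about z gives the same grasp; the last joint's range is limited). The gripper opens to 92 mm and grips with 3 to 60 N. Pads are 19 mm wide; open, the fingers measure 130 mm over their backs; the gripper's body (75 mm by 190 mm) begins 47 mm behind the grasp point.
Start: joints at [1.065, 0.342, 1.524, -0, 1.275, -0.146], TCP at [0.185, 0.491, 0.227] pointing down, gripper open.
Joint ranges: [-2.53, 2.53], [-0.77, 2.02], [0.04, 2.7], [-1, 4.14], [0.28, 2.66], [-3.11, 3.11]. Speed limits (rad/s): [2.57, 2.57, 3.14, 3.14, 3.14, 3.14].

## Interface

Orientations are given as [roll, pitch, yaw] about the fixed x, y, z axes, in that order (R = Rz(yaw) Ry(pitch) Rx(roll)).
In Python, from cell import robot gives the robot as it stands.
- The arm moves only by the shell command python3 -m crank 'ROWS' [FORCE]. ROWS is a JSON object of lists of equal length, an entry for each row: "claw": the opening, from 0 (shut) to 1 (fully open); "delta_pos": the shift along the tool's x, y, z in units of 25 mm (1.0 is 25 mm), a list of three; "roll": the turn about the tool's z in units of 6 degrees (1.0 is 6 degrees). In form: {"claw": [claw, ...], "delta_pos": [[dx, dy, dz], ...], "roll": [roll, ...]}. A call has exactly 8 rows; each row is the pose to reach, as a shift and turn from the pose commanded when the call began, along the tool's axes at that moment; what a row does not reach only later rows make up. A row lasts 1/12 s, in which the tool goes at most 41.7 mm and 7.16 degrees, less where a joint would pass 70% of its speed; a pose out of reach is approached as far as the arm can. A call with a gripper value outside its range is refused whole. The fingers move at their own pace and stop on an object; FORCE is the grip in N (left out, the last holds). Time passes only in rows, so rows that repeat a pose let the fingers close, or fill a call up. It gives the time, the measured TCP pose, the force and the opening at its end, in the units of the state.
- robot.observe(): the state, without advancing time (a new reading comes with each control period).
- robot.read_camera(name): name is "scene" or "side" or "wrist"; returns a dict with "color" (480x640x3 uint8, blue, green, red), "fx", "fy", "cx", "cy" (pixels), "rvec" (rotation vector, rad) and "tvec" (3), from world to camera coordinates, as OpenCV has them; the wrist camera has in their place "hand_eye" (4x4, takes a point from camera to tool coordinates, whose origin is the TCP and whose axes are the flange's). Camera axes: x right, y down, z forward; pixel columns grow to the right and rows downward; lengths in m; the calibration is good to about 2 mm. A picture is of the moment at which its call begins: read the wrist's pose just before it. There is no depth.
- robot.hand_in(): hands the job in, once; it reports no verdict.
The state is a dict: "time": time; "qpos": joint angles; "qvel": joint speeds; "joint_efforts": joint torques, N m; "tool_pos": TCP position; "tool_rot": TCP orientation; "contact_force": force on the tool from outside, world axes, zero at the start; "torque": the same for the moment, N m; "opening": finger opening in m.
Only numpy, scipy, OpenCV 4.12 (cv2) and the standard library are available. Lean on these libraries where they do the work, as an engineer would, in place of code of your own. Each camera call takes 0.05 s, during which the arm holds its last target.

## Working session

There is one attempt and no reset: what is moved stays moved. The work goes in short steps, Python scripts to look and compute and a shell command to move; the robot and the scene stay as the last step left them, time stands still between calls to the robot, and variables do not carry over. Pictures are saved under pics/ and viewed, and the job is handed in when it is done.

```bash
ls -la; mkdir -p pics
python3 - <<'E'
from cell import robot
import cv2
print(robot.observe())
for n in ["scene","side","wrist"]:
    c=robot.read_camera(n); cv2.imwrite(f"pics/{n}0.png",c["color"])
    print(n,{k:v for k,v in c.items() if k!="color"})
E
```

```text
total 12
drwxr-xr-x  3 agent agent 4096 Dec  7 16:20 .
drwxr-xr-x 23 root  root  4096 Dec  7 16:20 ..
drwxr-xr-x  2 agent agent 4096 Dec  7 16:20 pics
{'time': 0.0, 'qpos': array([ 1.06498680e+00,  3.42722783e-01,  1.52502778e+00, -1.70885066e-05,
        1.27535677e+00, -1.46002694e-01]), 'qvel': array([-0.00126479,  0.0012554 ,  0.00138483, -0.00045011, -0.00098029,
       -0.00078286]), 'joint_efforts': array([ 1.29375527e-03, -4.31230152e+01, -2.44225484e+01,  7.17398152e-02,
        5.60314755e-02, -1.47117175e-04]), 'tool_pos': array([0.18463849, 0.4910332 , 0.22604116]), 'tool_rot': array([-3.14009172e+00, -2.04194466e-04,  2.78179066e+00]), 'contact_force': array([ 0.10695114, -0.2033005 ,  0.5886237 ]), 'torque': array([-0.01508872, -0.01023402, -0.02297507]), 'opening': 0.09180139479186798}
scene {'fx': 585.5949237955026, 'fy': 585.5949237955026, 'cx': 313.0876048205149, 'cy': 226.73033038283617, 'rvec': array([ 2.10004692,  1.2141143 , -0.46645454]), 'tvec': array([-0.20907956, -0.27385433,  2.0340889 ])}
side {'fx': 512.6101238591425, 'fy': 512.6101238591425, 'cx': 309.99402891729994, 'cy': 239.73410042038466, 'rvec': array([ 1.91020037, -1.3695882 ,  0.67106508]), 'tvec': array([-0.22674144,  0.42363895,  0.9503892 ])}
wrist {'fx': 402.0577593415461, 'fy': 402.0577593415461, 'cx': 316.5804753034939, 'cy': 239.2726278697372, 'hand_eye': array([[ 2.35559858e-04, -9.58834751e-01, -2.83964549e-01,
         7.68588562e-02],
       [ 9.99999937e-01,  3.01408258e-04, -1.88195564e-04,
        -2.61861406e-04],
       [ 2.66037707e-04, -2.83964487e-01,  9.58834761e-01,
        -1.57911550e-01],
       [ 0.00000000e+00,  0.00000000e+00,  0.00000000e+00,
         1.00000000e+00]])}
```

View pics/scene0.png

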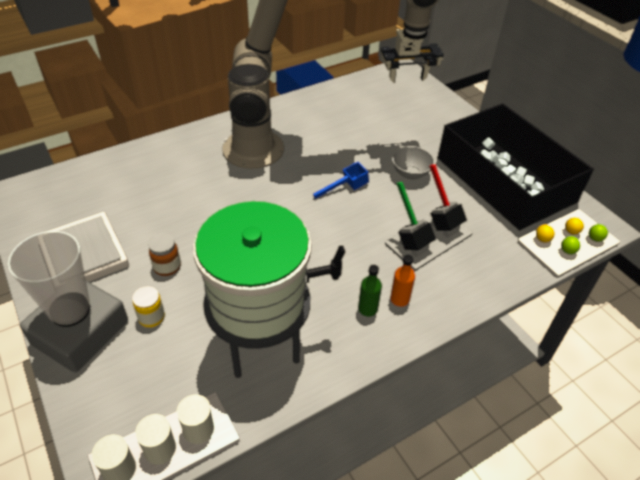

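View pics/side0.png

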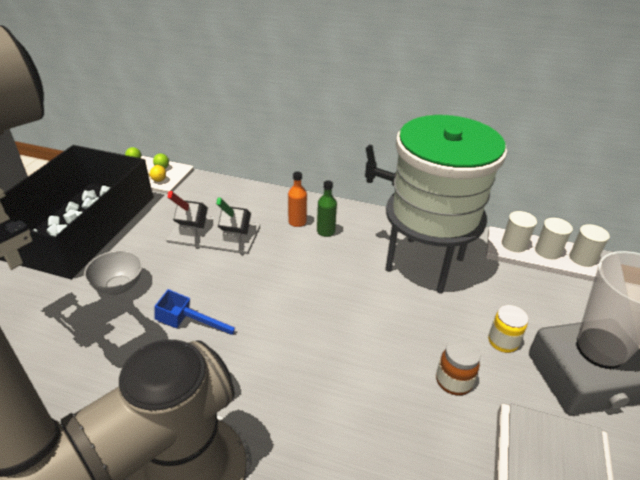

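View pics/wrist0.png

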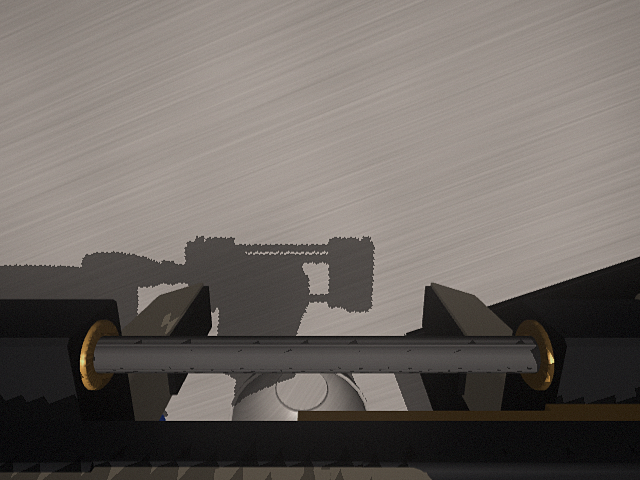

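The arm can only shift and turn about the vertical tool axis. To bring the handle level I'll have to pivot the dipper in a light grip by pressing its cup against the counter. First I'll look closer to measure.

Things that could be taken for the dipper:
- **Green-handled dipper:** scene (405,200), side (225,207).
- **Red-handled dipper:** scene (440,185), side (180,200).
- **Blue scoop lying on the counter:** scene (345,180), side (190,312).
- **Chosen:** the green-handled one.

```bash
cat > h.py <<'E'
import numpy as np, cv2
from scipy.optimize import least_squares
def cams():
    from cell import robot
    return {n:robot.read_camera(n) for n in("scene","side")}
def K(c): return np.array([[c["fx"],0,c["cx"]],[0,c["fy"],c["cy"]],[0,0,1.]])
def proj(c,P):
    return cv2.projectPoints(np.atleast_2d(np.array(P,float)),np.array(c["rvec"]),np.array(c["tvec"]),K(c),None)[0][:,0]
def ray(c,uv):
    R=cv2.Rodrigues(np.array(c["rvec"]))[0]; o=-R.T@c["tvec"]
    d=R.T@np.linalg.inv(K(c))@np.array([uv[0],uv[1],1.]); return o,d/np.linalg.norm(d)
def onz(c,uv,z):
    o,d=ray(c,uv); return o+d*(z-o[2])/d[2]
def tri(obs):
    A=np.zeros((3,3));b=np.zeros(3)
    for c,uv in obs:
        o,d=ray(c,uv);M=np.eye(3)-np.outer(d,d);A+=M;b+=M@o
    return np.linalg.solve(A,b)
def crop(img,x,y,w,h,s,fn):
    cv2.imwrite(fn,cv2.resize(img[y:y+h,x:x+w],None,fx=s,fy=s,interpolation=cv2.INTER_CUBIC))
E
python3 - <<'E'
from h import *
import pickle
a=cv2.imread("pics/scene0.png");b=cv2.imread("pics/side0.png")
crop(a,370,150,120,120,5,"pics/c1.png")
crop(b,150,170,130,100,6,"pics/c2.png")
crop(a,180,190,180,140,4,"pics/c3.png")
crop(b,350,100,170,150,4,"pics/c4.png")
C=cams(); pickle.dump(C,open("cams.pkl","wb"))
E
```

```text
(no output)
```

View pics/c1.png

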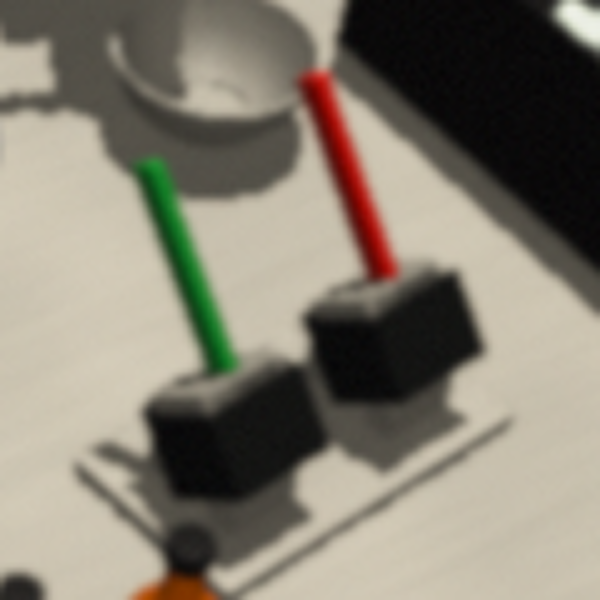

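View pics/c2.png

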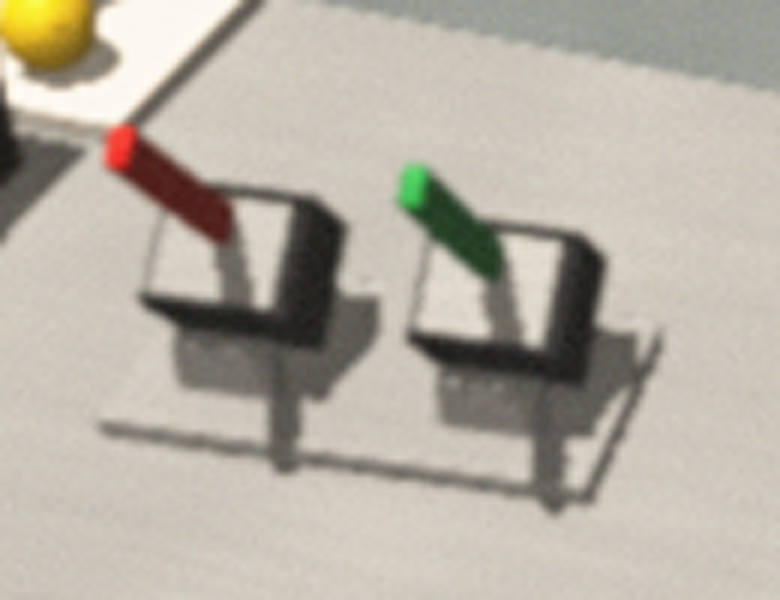

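View pics/c3.png

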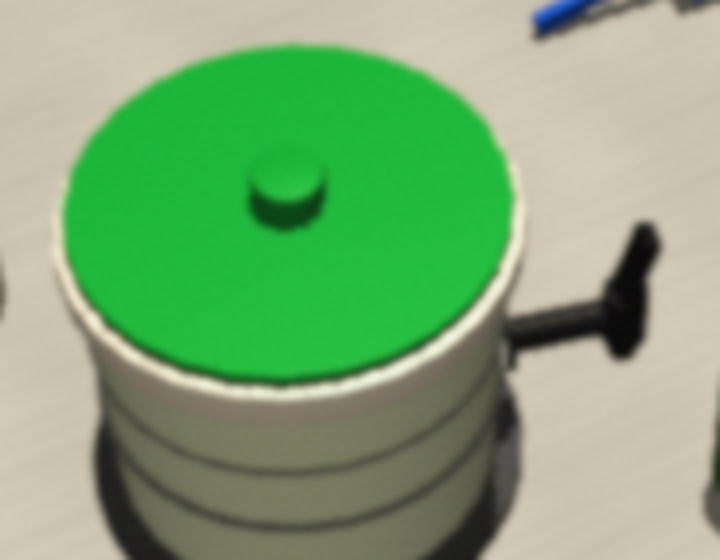

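View pics/c4.png

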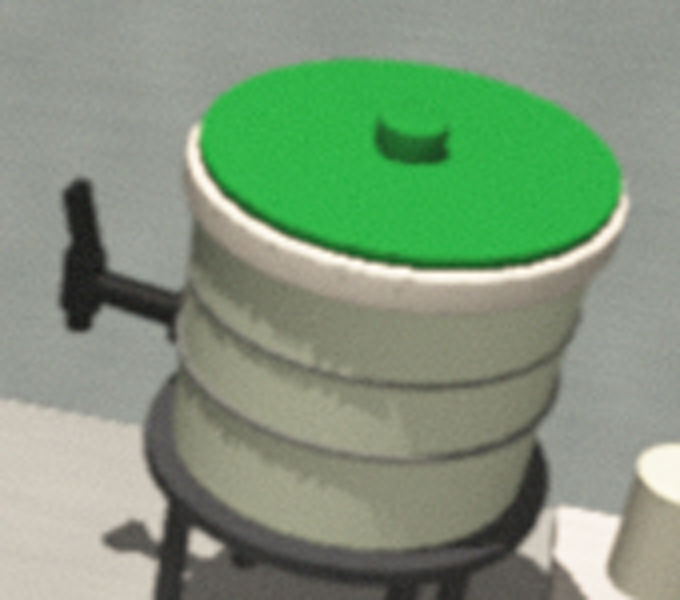

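Run:
```python
from h import *
import pickle
C=pickle.load(open("cams.pkl","rb"));s,d=C["scene"],C["side"]
def S(p,x,y,k): return ((p[0]+.5)/k+x-.5,(p[1]+.5)/k+y-.5)
f1=lambda p:S(p,370,150,5);f2=lambda p:S(p,150,170,6);f3=lambda p:S(p,180,190,4);f4=lambda p:S(p,350,100,4)
for n,p,q in [("gtip",(152,165),(414,188)),("gbase",(223,366),(491,255)),("rtip",(316,78),(121,147)),("rbase",(384,274),(222,220))]:
    P=tri([(s,f1(p)),(d,f2(q))]); print(n,P.round(4),(proj(s,P)-f1(p)).round(1),(proj(d,P)-f2(q)).round(1))
for n,p,q in [("spout",(621,352),(77,325)),("levertop",(647,230),(77,188)),("knob",(288,172),(414,120))]:
    P=tri([(s,f3(p)),(d,f4(q))]); print(n,P.round(4),(proj(s,P)-f3(p)).round(1),(proj(d,P)-f4(q)).round(1))
print(onz(s,f3((621,352)),.2),onz(d,f4((77,325)),.2))
# lid edge ellipses at z=.406?: green ellipse extremes
import cv2
for c,fn in((s,"pics/scene0.png"),(d,"pics/side0.png")):
    im=cv2.imread(fn);h=cv2.cvtColor(im,cv2.COLOR_BGR2HSV)
    m=cv2.inRange(h,(50,150,120),(70,255,255));n,l,st,ce=cv2.connectedComponentsWithStats(m);i=1+np.argmax(st[1:,4])
    cn=max(cv2.findContours((l==i).astype('uint8'),0,1)[0],key=len); 
    pts=np.array([onz(c,p[0],.40)[:2] for p in cn]); (x,y),r=cv2.minEnclosingCircle(pts.astype('float32')); 
    A=np.c_[2*pts,np.ones(len(pts))];so=np.linalg.lstsq(A,(pts**2).sum(1),rcond=None)[0]
    print("lid",so[:2],np.sqrt(so[2]+so[0]**2+so[1]**2),(x,y),r)
# plate corners
print("plate scene",[onz(s,f1(p),0.004).round(3) for p in [(80,465),(512,420),(232,597)]])
print("plate side",[onz(d,f2(p),0.004).round(3) for p in [(100,428),(588,498),(660,330)]])
for n,c,uv,z in[("bowl_s",s,(411,162),.03),("bowl_d",d,(114,272),.04),("jaG",s,(370,297),.06),("jaO",s,(402,288),.06),("jaG_d",d,(327,212),.085),("jaO_d",d,(298,205),.085),("blue_s",s,(352,178),.02),("jar_s",s,(165,257),.05),("can",s,(148,308),.045)]:
    print(n,onz(c,uv,z).round(3))
```

```text
gtip [0.5589 0.1911 0.1904] [[-0.2  0.2]] [[-0.3 -0.2]]
gbase [0.6378 0.199  0.0979] [[ 0.2 -0.2]] [[0.2 0.2]]
rtip [0.5438 0.32   0.1905] [[-0.   0.1]] [[-0.1 -0.1]]
rbase [0.6226 0.3285 0.0966] [[ 0.2 -0.2]] [[0.2 0.2]]
spout [ 0.7636 -0.1487  0.1989] [[ 0.5 -0.3]] [[0.4 0.3]]
levertop [ 0.7634 -0.1381  0.2996] [[ 0. -0.]] [[0. 0.]]
knob [ 0.7162 -0.3324  0.4042] [[ 0.1 -0. ]] [[0.1 0. ]]
[ 0.76457286 -0.15075351  0.2       ] [ 0.76283803 -0.14756027  0.2       ]
lid [ 0.73213961 -0.34010435] 0.11210819989416981 (0.7319123148918152, -0.34015312790870667) 0.11422958225011826
lid [ 0.68212732 -0.33291659] 0.11161991158315616 (0.682353138923645, -0.3323805630207062) 0.11452476680278778
plate scene [array([0.595, 0.142, 0.004]), array([0.693, 0.391, 0.004]), array([0.721, 0.158, 0.004])]
plate side [array([0.565, 0.376, 0.004]), array([0.595, 0.139, 0.004]), array([0.724, 0.156, 0.004])]
bowl_s [0.357 0.411 0.03 ]
bowl_d [0.376 0.408 0.04 ]
jaG [ 0.771 -0.04   0.06 ]
jaO [0.788 0.05  0.06 ]
jaG_d [ 0.744 -0.042  0.085]
jaO_d [0.749 0.045 0.085]
blue_s [0.319 0.202 0.02 ]
jar_s [ 0.372 -0.45   0.05 ]
can [ 0.51  -0.548  0.045]
```

```bash
cat >> h.py <<'E'
def go(tgt,yaw_deg=None):
    from cell import robot
    o=robot.observe();R=cv2_R(o["tool_rot"]);d=R.T@(np.array(tgt)-o["tool_pos"])/0.025
    y=np.degrees(o["tool_rot"][2]);print("t",round(o["time"],2),"pos",o["tool_pos"].round(4),"rpy",o["tool_rot"].round(4),"delta units",d.round(3), "n rows min",round(np.linalg.norm(d)*25/41.7,1), "roll",None if yaw_deg is None else round(-((yaw_deg-y+180)%360-180)/6,3))
def cv2_R(e):
    from scipy.spatial.transform import Rotation
    return Rotation.from_euler("xyz",e).as_matrix()
def wrist():
    from cell import robot
    o=robot.observe();c=robot.read_camera("wrist");T=np.eye(4);T[:3,:3]=cv2_R(o["tool_rot"]);T[:3,3]=o["tool_pos"]
    M=np.linalg.inv(T@c["hand_eye"]);c["rvec"]=cv2.Rodrigues(M[:3,:3])[0][:,0];c["tvec"]=M[:3,3];return c
E
python3 -c "
from h import *
go((.56,.20,.30),186.4)"
```

```text
t 0.25 pos [0.1847 0.4913 0.2264] rpy [-3.1410e+00 -1.0000e-04  2.7818e+00] delta units [-18.151  -5.621  -2.942] n rows min 11.5 roll -4.502
```

```bash
python3 -m crank '{"claw":[1,1,1,1,1,1,1,1],"delta_pos":[[-0.5,-0.2,-1.2],[-1.8,-0.5,-2.2],[-3.2,-1,-2.9],[-4.6,-1.4,-2.9],[-6,-1.85,-2.9],[-7.4,-2.3,-2.9],[-8.6,-2.7,-2.9],[-9.2,-2.8,-2.9]],"roll":[0,-0.5,-1,-1.6,-2.3,-3,-3.7,-4.5]}'; python3 -c "
from h import *
go((.56,.20,.30),186.4)"
```

```text
time: 0.92
tool_pos: [0.3779, 0.3423, 0.2991]
tool_rot: [-3.141, 0.001, -3.029]
contact_force: [-0.1, 0.3, -0.3]
opening: 0.0916
t 0.92 pos [0.3779 0.3423 0.2991] rpy [-3.1406e+00  5.0000e-04 -3.0294e+00] delta units [-6.603 -6.472 -0.024] n rows min 5.5 roll 0.005
```

```bash
python3 -m crank '{"claw":[1,1,1,1,1,1,1,1],"delta_pos":[[-0.7,-0.7,0],[-1.7,-1.7,0],[-2.8,-2.8,0],[-3.9,-3.9,0],[-5,-5,0],[-6,-5.9,0],[-6.6,-6.5,0],[-6.6,-6.5,0]],"roll":[0,0,0,0,0,0,0,0]}'
python3 - <<'E'
from h import *
import pickle
go((.56,.20,.30),186.4)
c=wrist();pickle.dump(c,open("w1.pkl","wb"));cv2.imwrite("pics/w1.png",c["color"])
E
```

```text
time: 1.58
tool_pos: [0.5603, 0.1985, 0.298]
tool_rot: [-3.14, -0.0, -3.035]
contact_force: [-1.1, -0.0, -0.4]
opening: 0.0916
t 1.58 pos [0.5603 0.1985 0.298 ] rpy [-3.1403e+00 -5.0000e-04 -3.0346e+00] delta units [ 0.007  0.063 -0.081] n rows min 0.1 roll -0.045
```

View pics/w1.png

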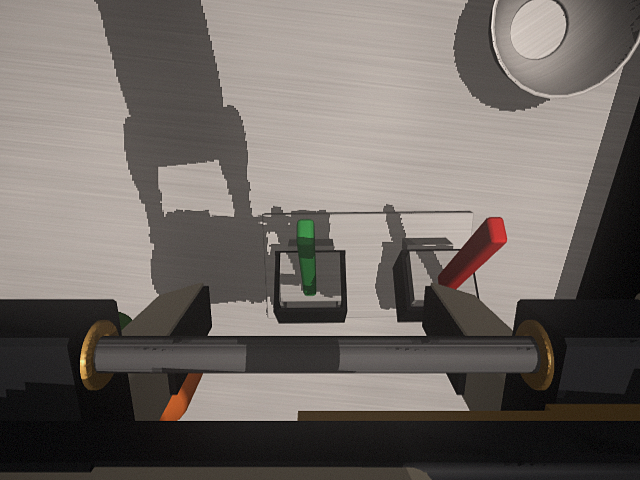

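Run:
```python
from h import *
import pickle
c=pickle.load(open("w1.pkl","rb"))
im=c["color"].copy()
crop(im,250,190,270,140,2.9,"pics/w1c.png")
tip=np.array([.5589,.1911,.1904]);th=np.radians(50);ps=np.radians(6.4)
ax=np.array([np.cos(th)*np.cos(ps),np.cos(th)*np.sin(ps),-np.sin(th)]);y=np.array([-np.sin(ps),np.cos(ps),0]);z=np.cross(ax,y)
for n,P in [("tip corners",[tip+a*.006*y+b*.01*z for a in(-1,1) for b in(-1,1)]),("base corners",[tip+.13*ax+a*.006*y+b*.01*z for a in(-1,1) for b in(-1,1)])]:
    print(n,proj(c,P).round(1).tolist())
```

```text
tip corners [[298.2, 220.9], [297.7, 247.5], [315.4, 220.8], [315.4, 247.4]]
base corners [[304.2, 278.7], [304.0, 298.4], [316.3, 278.7], [316.3, 298.3]]
```

View pics/w1c.png

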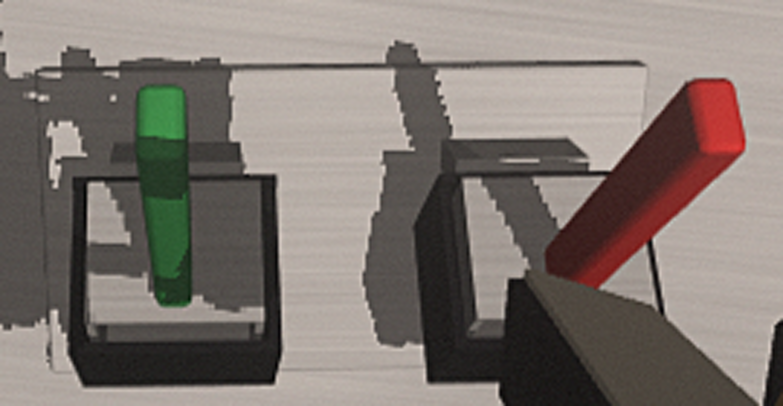

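The picture shows the green tip at (306,221) and its base at (309,294), within about 1 px of what I triangulated. The red handle is out to the right at (497,228). I'll grip 45 mm below the tip, which keeps the tip clear of the gripper body.

```bash
python3 -c "
from h import *
go((.5876,.1936,.137),186.3)"
```

```text
t 1.63 pos [0.5586 0.2001 0.2982] rpy [-3.1414e+00 -1.4000e-03 -3.0333e+00] delta units [-1.133 -0.384  6.446] n rows min 3.9 roll -0.016
```

```bash
python3 -m crank '{"claw":[1,1,1,1,1,1,1,1],"delta_pos":[[-0.6,-0.2,0],[-1.1,-0.38,0.6],[-1.13,-0.38,1.8],[-1.13,-0.38,3],[-1.13,-0.38,4.2],[-1.13,-0.38,4.9],[-1.13,-0.38,5.2],[-1.13,-0.38,5.2]],"roll":[0,0,0,0,0,0,0,0]}'
python3 - <<'E'
from h import *
go((.5876,.1936,.137),186.3)
c=wrist();cv2.imwrite("pics/w2.png",c["color"])
C=cams();crop(C["side"]["color"],150,150,130,100,6,"pics/s2.png")
E
```

```text
time: 2.3
tool_pos: [0.585, 0.1963, 0.1677]
tool_rot: [3.142, -0.004, -3.029]
contact_force: [0.5, -0.8, -0.5]
opening: 0.0916
t 2.3 pos [0.585  0.1963 0.1677] rpy [ 3.1416 -0.0037 -3.029 ] delta units [-0.096 -0.118  1.226] n rows min 0.7 roll 0.026
```

View pics/w2.png

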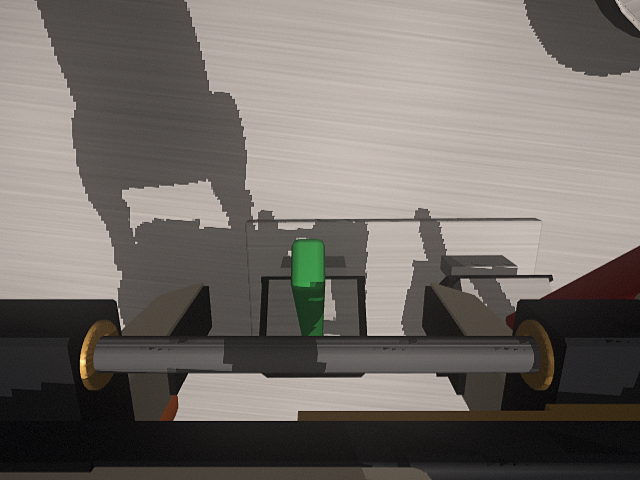

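View pics/s2.png

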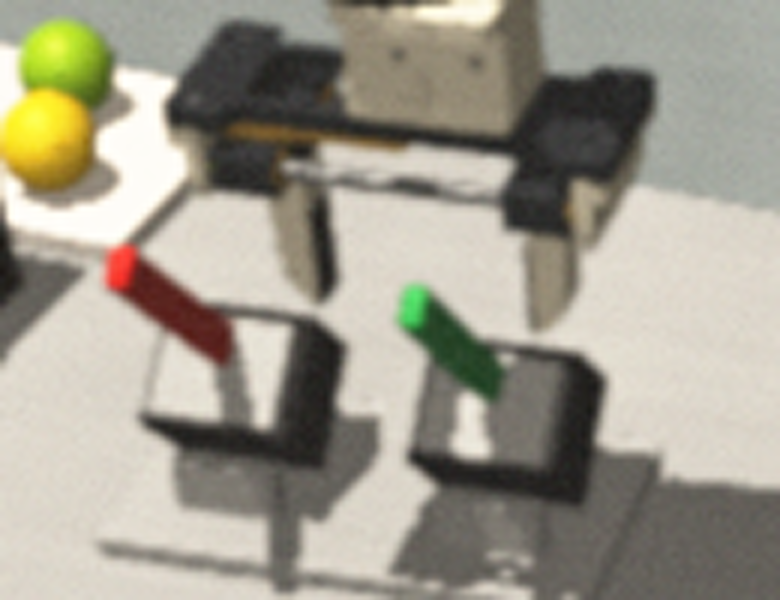

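```bash
python3 -m crank '{"claw":[1,1,1,1,1,1,1,1],"delta_pos":[[-0.1,-0.12,0.3],[-0.1,-0.12,0.7],[-0.1,-0.12,1],[-0.1,-0.12,1.2],[-0.1,-0.12,1.22],[-0.1,-0.12,1.22],[-0.1,-0.12,1.22],[-0.1,-0.12,1.22]],"roll":[0,0,0,0,0,0,0,0]}'
python3 - <<'E'
from h import *
go((.5876,.1936,.137),186.3)
E
```

```text
time: 3.12
tool_pos: [0.5897, 0.1929, 0.1391]
tool_rot: [3.141, 0.001, -3.03]
contact_force: [0.9, 0.1, 0.6]
opening: 0.092
t 3.12 pos [0.5897 0.1929 0.1391] rpy [ 3.1415e+00  8.0000e-04 -3.0301e+00] delta units [0.082 0.039 0.085] n rows min 0.1 roll 0.014
```

Contact-free and in place, so I'll close with 40 N.

```bash
python3 -m crank '{"claw":[0,0,0,0,0,0,0,0],"delta_pos":[[0.05,0.03,0.05],[0.05,0.03,0.05],[0.05,0.03,0.05],[0.05,0.03,0.05],[0.05,0.03,0.05],[0.05,0.03,0.05],[0.05,0.03,0.05],[0.05,0.03,0.05]],"roll":[0,0,0,0,0,0,0,0]}' 40
python3 - <<'E'
from h import *
go((.5876,.1936,.137),186.3)
c=wrist();cv2.imwrite("pics/w3.png",c["color"])
C=cams();crop(C["side"]["color"],150,150,130,100,6,"pics/s3.png")
E
```

```text
time: 3.78
tool_pos: [0.5881, 0.1934, 0.1375]
tool_rot: [3.142, 0.0, -3.03]
contact_force: [0.4, 0.4, 0.1]
opening: 0.0431
t 3.78 pos [0.5881 0.1934 0.1375] rpy [ 3.1415e+00  1.0000e-04 -3.0302e+00] delta units [0.021 0.011 0.019] n rows min 0.0 roll 0.014
```

View pics/s3.png

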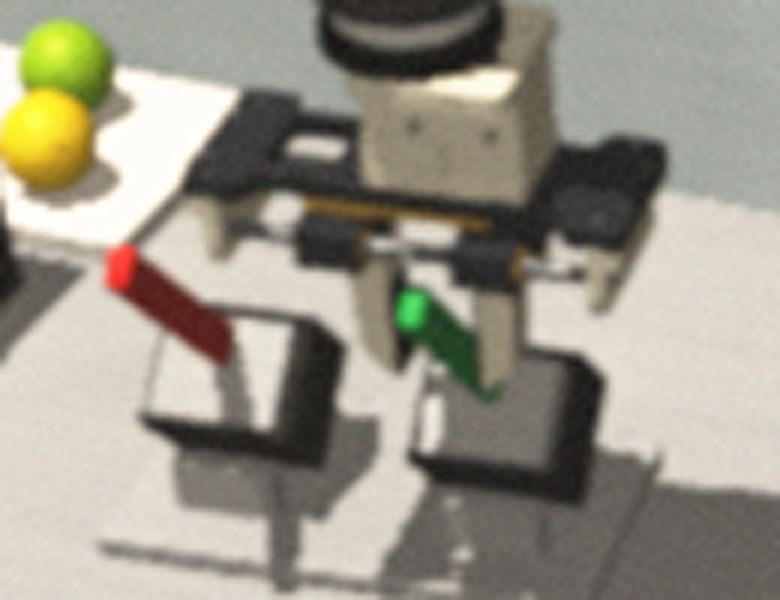

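The fingers are still closing, with the handle between them, so I'll keep going.

```bash
python3 -m crank '{"claw":[0,0,0,0,0,0,0,0],"delta_pos":[[0,0,0],[0,0,0],[0,0,0],[0,0,0],[0,0,0],[0,0,0],[0,0,0],[0,0,0]],"roll":[0,0,0,0,0,0,0,0]}' 40
python3 - <<'E'
from h import *
from cell import robot
print(robot.observe()["contact_force"],robot.observe()["torque"])
C=cams();crop(C["side"]["color"],150,150,130,100,6,"pics/s4.png")
E
```

```text
time: 4.6
tool_pos: [0.5881, 0.1935, 0.1375]
tool_rot: [3.141, 0.0, -3.03]
contact_force: [-0.3, 1.1, 0.8]
opening: 0.012
[-0.25342302  1.11901797  0.78640319] [0.21099977 0.03669701 0.03365416]
```

View pics/s4.png

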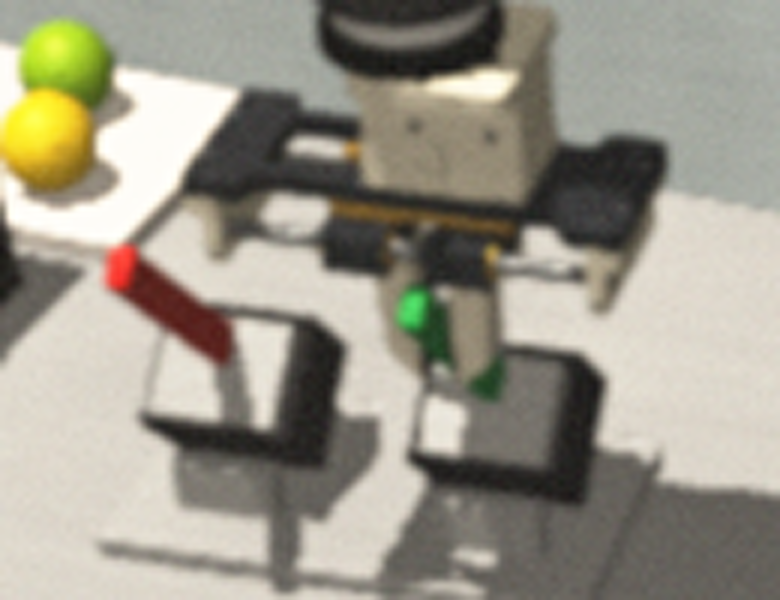

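It's held, with the opening at 12.0 mm matching the handle thickness. Next I'll draw it 80 mm along the handle: +0.643 in tool x for every −0.766 in tool z.

```bash
python3 -m crank '{"claw":[0,0,0,0,0,0,0,0],"delta_pos":[[0.13,0,-0.15],[0.39,0,-0.46],[0.64,0,-0.77],[0.9,0,-1.07],[1.16,0,-1.38],[1.41,0,-1.68],[1.67,0,-1.99],[1.93,0,-2.3]],"roll":[0,0,0,0,0,0,0,0]}' 40
python3 - <<'E'
from h import *
C=cams();crop(C["side"]["color"],130,130,150,120,5,"pics/s5.png")
c=wrist();cv2.imwrite("pics/w5.png",c["color"])
E
```

```text
time: 5.37
tool_pos: [0.5391, 0.1879, 0.1958]
tool_rot: [3.142, -0.001, -3.03]
contact_force: [-0.7, 0.2, -0.8]
opening: 0.0117
```

View pics/s5.png

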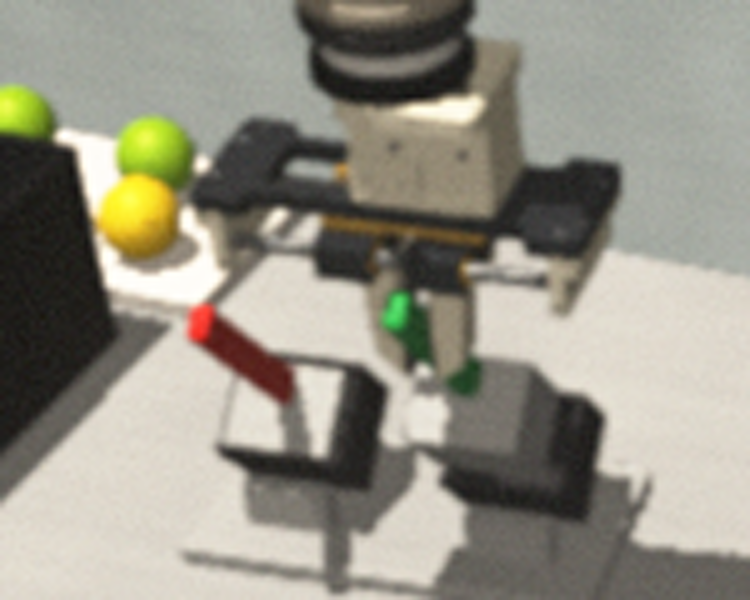

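View pics/w5.png

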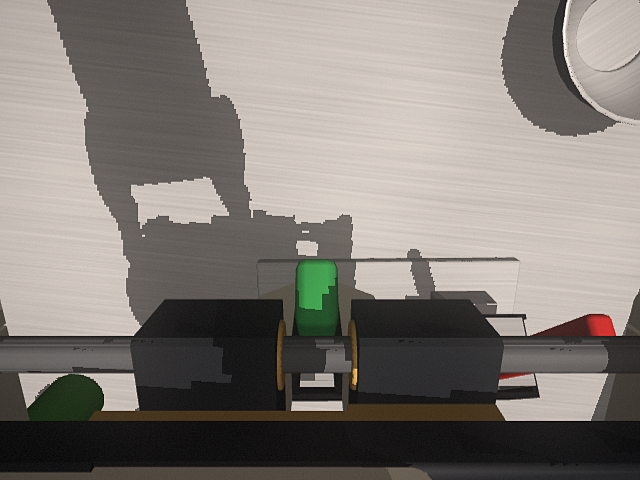

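The cup is out of its pocket at the same slant, and the red dipper hasn't moved. I'll back off further before swinging over to free counter space.

```bash
python3 -m crank '{"claw":[0,0,0,0,0,0,0,0],"delta_pos":[[0.2,0,-0.25],[0.6,0,-0.75],[1,0,-1.25],[1.4,0,-1.75],[1.6,0,-2.2],[1.6,0,-2.4],[1.6,0,-2.4],[1.6,0,-2.4]],"roll":[0,0,0,0,0,0,0,0]}' 40
python3 - <<'E'
from h import *
go((.49,-.05,.26),154)
E
```

```text
time: 6.18
tool_pos: [0.5008, 0.1835, 0.2548]
tool_rot: [3.142, 0.0, -3.03]
contact_force: [-0.2, -0.6, -1.0]
opening: 0.0118
t 6.18 pos [0.5008 0.1835 0.2548] rpy [ 3.1415e+00  4.0000e-04 -3.0303e+00] delta units [ 1.468 -9.235 -0.209] n rows min 5.6 roll 5.396
```

```bash
python3 -m crank '{"claw":[0,0,0,0,0,0,0,0],"delta_pos":[[0.2,-0.6,0],[0.6,-1.8,-0.1],[0.9,-3.1,-0.2],[1.1,-4.4,-0.2],[1.3,-5.8,-0.2],[1.47,-7.2,-0.2],[1.47,-8.5,-0.2],[1.47,-9.2,-0.2]],"roll":[0.3,1,1.7,2.5,3.3,4.1,4.9,5.4]}' 40
python3 - <<'E'
from h import *
go((.49,-.05,.26),154)
C=cams();cv2.imwrite("pics/s6.png",C["side"]["color"]);crop(C["scene"]["color"],270,120,160,120,5,"pics/a6.png")
E
```

```text
time: 6.85
tool_pos: [0.4895, -0.0525, 0.259]
tool_rot: [-3.14, -0.001, 2.681]
contact_force: [-0.5, 0.1, -1.2]
opening: 0.0116
t 6.85 pos [ 0.4895 -0.0525  0.259 ] rpy [-3.1404e+00 -9.0000e-04  2.6809e+00] delta units [ 0.026  0.098 -0.042] n rows min 0.1 roll -0.066
```

View pics/s6.png

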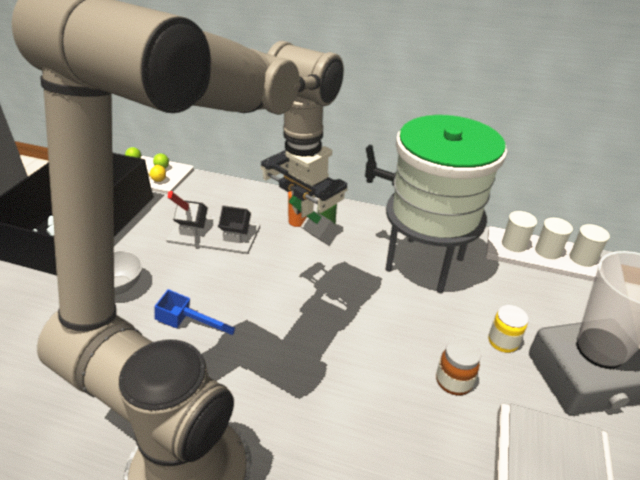

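View pics/a6.png

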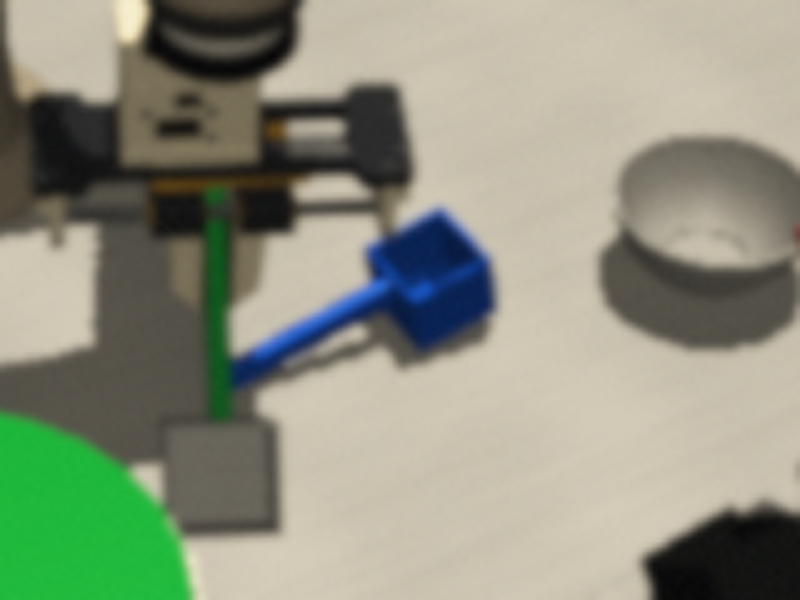

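The dipper hangs at its original slant. The side view shows a clear counter ahead of the gripper, and I'll work out the blue scoop's position to be sure. I'm lowering it now to about 8 mm above cup contact.

```bash
python3 -m crank '{"claw":[0,0,0,0,0,0,0,0],"delta_pos":[[0,0,0.4],[0,0,1.2],[0,0,2.1],[0,0,3],[0,0,3.9],[0,0,4.6],[0,0,5],[0,0,5]],"roll":[0,0,0,0,0,0,0,0]}' 40
python3 - <<'E'
from h import *
go((.49,-.05,.124),154)
C=cams();s,d=C["scene"],C["side"]
crop(d["color"],230,160,200,150,4,"pics/s7.png");crop(s["color"],240,120,160,120,5,"pics/a7.png")
print("blue handle end",onz(s,(317,195),.02),onz(d,(234,331),.02))
E
```

```text
time: 7.62
tool_pos: [0.4878, -0.0477, 0.1321]
tool_rot: [-3.141, -0.006, 2.689]
contact_force: [0.2, -0.6, -1.6]
opening: 0.0119
t 7.62 pos [ 0.4878 -0.0477  0.1321] rpy [-3.1408 -0.0061  2.6894] delta units [-0.122 -0.045  0.322] n rows min 0.2 roll 0.015
blue handle end [0.33337686 0.06078074 0.02      ] [0.31390286 0.04919832 0.02      ]
```

View pics/s7.png

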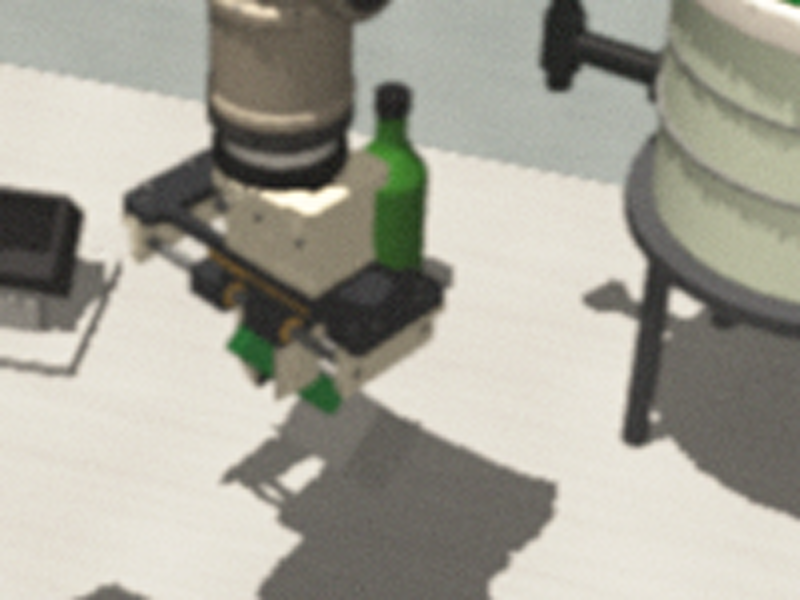

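View pics/a7.png

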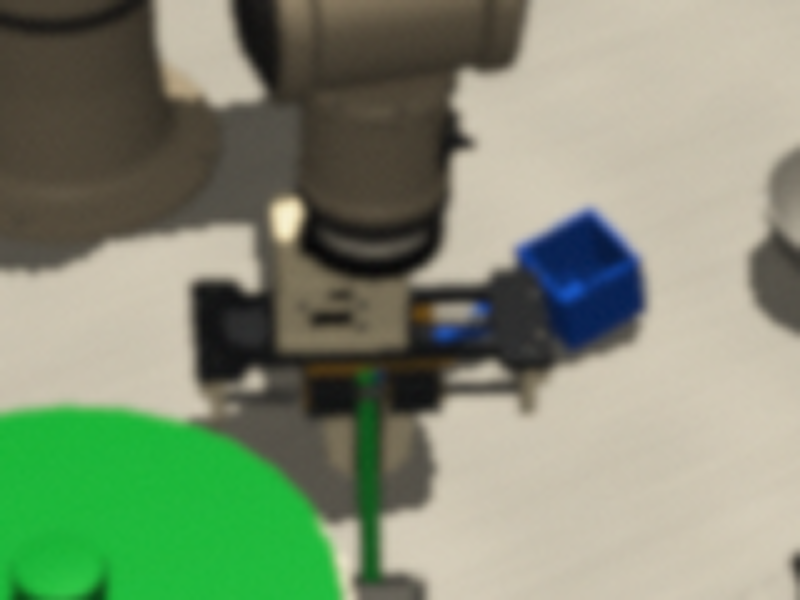

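The blue scoop's handle end at about (0.325, 0.055) is a bit near the pivot arc, so I'll shift 60 mm away from it along tool −x first.

```bash
python3 -m crank '{"claw":[0,0,0,0,0,0,0,0],"delta_pos":[[-0.3,0,0],[-0.9,0,0],[-1.5,0,0],[-2.1,0,0],[-2.4,0,0.05],[-2.4,0,0.15],[-2.4,0,0.2],[-2.4,0,0.2]],"roll":[0,0,0,0,0,0,0,0]}' 40
python3 - <<'E'
from h import *
go((.54,-.075,.122),154)
C=cams();s,d=C["scene"],C["side"]
crop(d["color"],230,160,200,150,4,"pics/s8.png")
E
```

```text
time: 8.38
tool_pos: [0.5426, -0.075, 0.1295]
tool_rot: [-3.142, -0.001, 2.688]
contact_force: [-0.3, 0.0, -0.9]
opening: 0.0114
t 8.38 pos [ 0.5426 -0.075   0.1295] rpy [-3.1415e+00 -1.5000e-03  2.6877e+00] delta units [ 0.091 -0.045  0.302] n rows min 0.2 roll -0.001
```

View pics/s8.png

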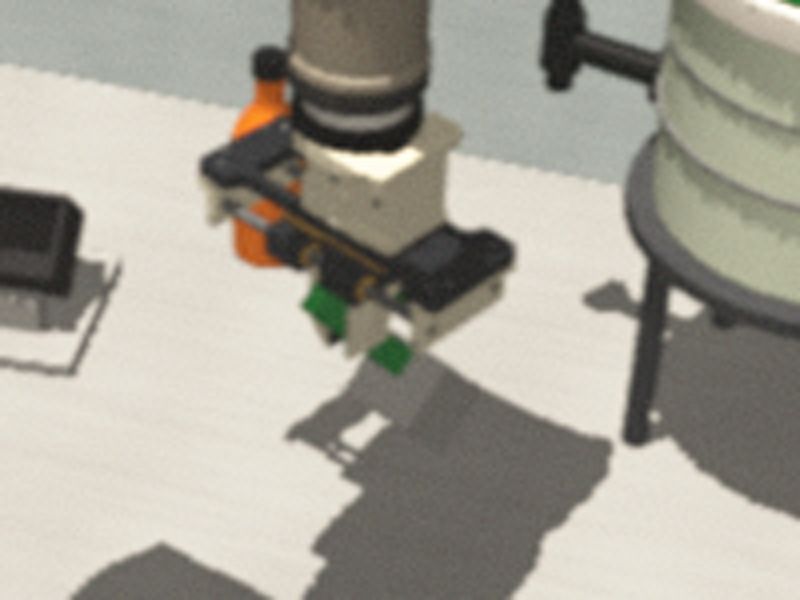

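It hasn't touched yet: cup contact is expected at TCP z ≈ 0.115. I'll make the first part of the pivot arc at 12 N.

```bash
python3 -m crank '{"claw":[0,0,0,0,0,0,0,0],"delta_pos":[[0,0,0.3],[0,0,0.58],[0.3,0,0.75],[0.63,0,0.93],[0.92,0,1.14],[1.21,0,1.36],[1.21,0,1.36],[1.21,0,1.36]],"roll":[0,0,0,0,0,0,0,0]}' 12
python3 - <<'E'
from h import *
go((.54,-.075,.122),154)
C=cams();s,d=C["scene"],C["side"]
crop(d["color"],230,160,200,150,4,"pics/s9.png");crop(s["color"],260,140,160,120,5,"pics/a9.png")
E
```

```text
time: 9.15
tool_pos: [0.5156, -0.0619, 0.0955]
tool_rot: [-3.141, -0.001, 2.688]
contact_force: [0.8, 0.1, -0.8]
opening: 0.0119
t 9.15 pos [ 0.5156 -0.0619  0.0955] rpy [-3.1415e+00 -1.3000e-03  2.6877e+00] delta units [-1.106 -0.045 -1.061] n rows min 0.9 roll -0.001
```

View pics/s9.png

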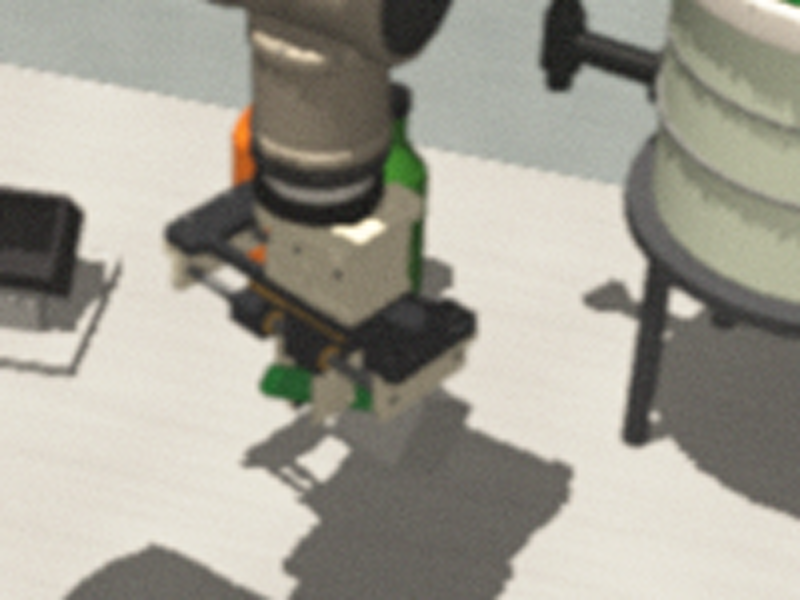

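View pics/a9.png

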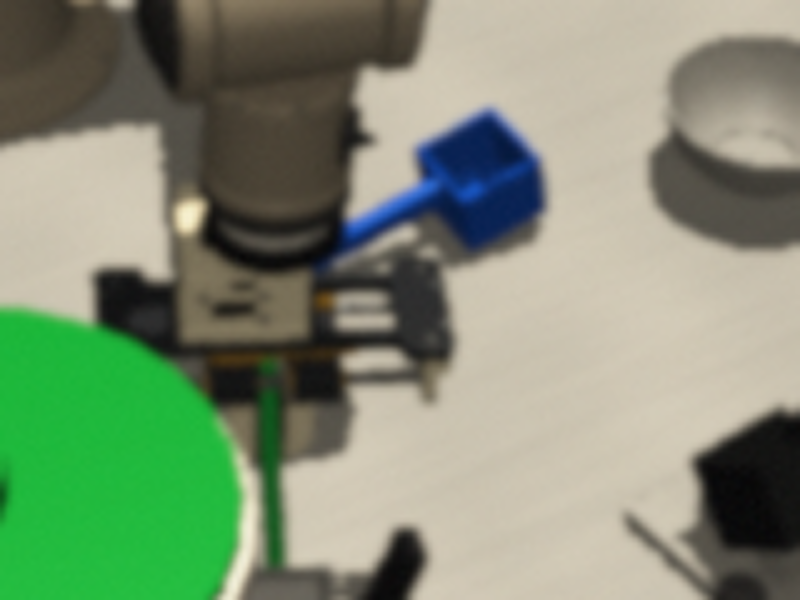

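It pivots cleanly: the handle slant is already lower, with under 1 N on the wrist. I'll follow the arc on.

```bash
python3 -m crank '{"claw":[0,0,0,0,0,0,0,0],"delta_pos":[[0.25,0,0.25],[0.53,0,0.5],[0.77,0,0.78],[1,0,1.07],[1.2,0,1.37],[1.39,0,1.68],[1.55,0,2],[1.7,0,2.34]],"roll":[0,0,0,0,0,0,0,0]}' 12
python3 - <<'E'
from h import *
go((.4675,-.04,.018),154)
C=cams();s,d=C["scene"],C["side"]
crop(d["color"],230,160,200,150,4,"pics/s10.png")
E
```

```text
time: 9.92
tool_pos: [0.4769, -0.043, 0.0365]
tool_rot: [-3.141, -0.001, 2.688]
contact_force: [-1.3, 0.2, 1.3]
opening: 0.0121
t 9.92 pos [ 0.4769 -0.043   0.0365] rpy [-3.1414e+00 -1.4000e-03  2.6877e+00] delta units [ 0.388 -0.057  0.741] n rows min 0.5 roll -0.001
```

View pics/s10.png

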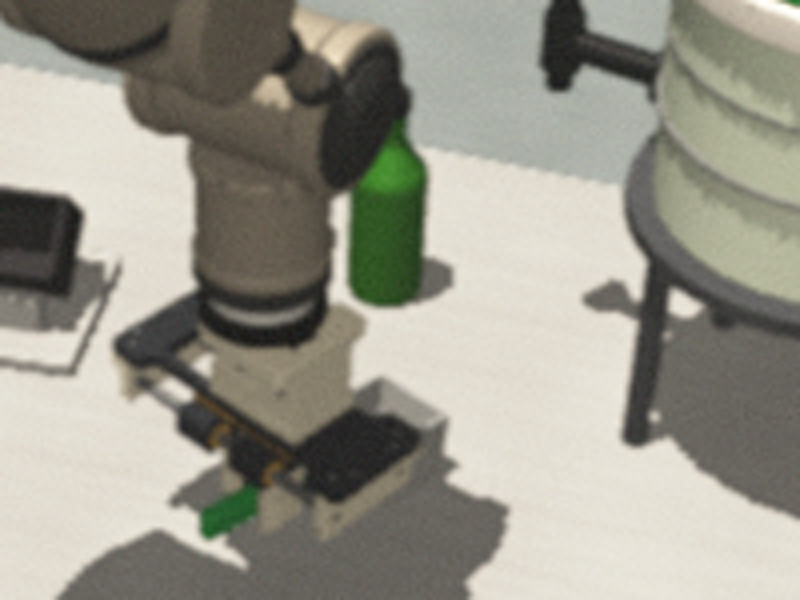

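```bash
cat >> h.py <<'E'
def model(grip,yaw,tilt):
    """grip pt at 115 mm; yaw deg of dipper x, tilt deg handle up"""
    t,p=np.radians(tilt),np.radians(yaw)
    x=np.array([np.cos(t)*np.cos(p),np.cos(t)*np.sin(p),-np.sin(t)]);y=np.array([-np.sin(p),np.cos(p),0]);z=np.cross(x,y)
    f=lambda a,b,c:np.array(grip)+a*x+b*y+c*z
    G=.115
    L=[]
    def box(x0,x1,y0,y1,z0,z1):
        c=[f(a,b,cc) for a in(x0,x1) for b in(y0,y1) for cc in(z0,z1)]
        for i in range(8):
            for k in(1,2,4):
                if not i&k: L.append((c[i],c[i|k]))
    box(G-.160,G-.03,-.006,.006,-.01,.01); box(G-.03,G+.03,-.03,.03,-.036,.014)
    return L
def overlay(c,L,x,y,w,h,s,fn):
    im=cv2.resize(c["color"][y:y+h,x:x+w],None,fx=s,fy=s,interpolation=cv2.INTER_CUBIC)
    for a,b in L:
        q=[tuple(int(v) for v in ((proj(c,P)[0]-(x,y)+.5)*s)) for P in(a,b)]
        cv2.line(im,q[0],q[1],(0,0,255),1,cv2.LINE_AA)
    cv2.imwrite(fn,im)
E
python3 - <<'E'
from h import *
from cell import robot
o=robot.observe();g=o["tool_pos"]+[0,0,.019]
C=cams();d=C["side"];s=C["scene"]
A=[cv2.Rodrigues(np.zeros(3))]
for t in(0,8): overlay(d,model(g,-26,t),270,230,90,70,8,f"pics/o{t}.png")
overlay(s,model(g,-26,8),270,150,90,90,6,"pics/oa8.png")
cv2.imwrite("pics/ob.png",np.hstack([cv2.resize(cv2.imread(f"pics/o{t}.png"),(400,311)) for t in(0,8)]))
E
```

```text
(no output)
```

View pics/ob.png

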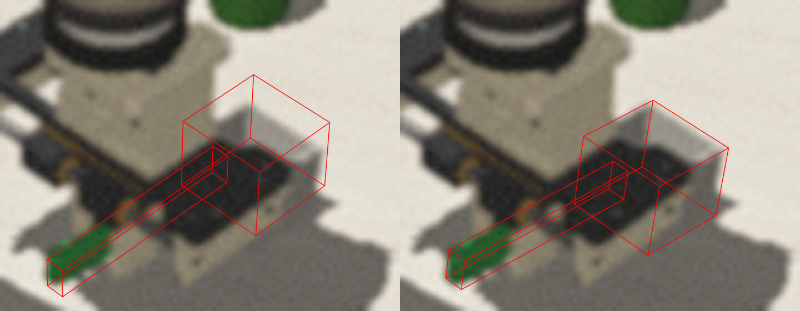

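View pics/oa8.png

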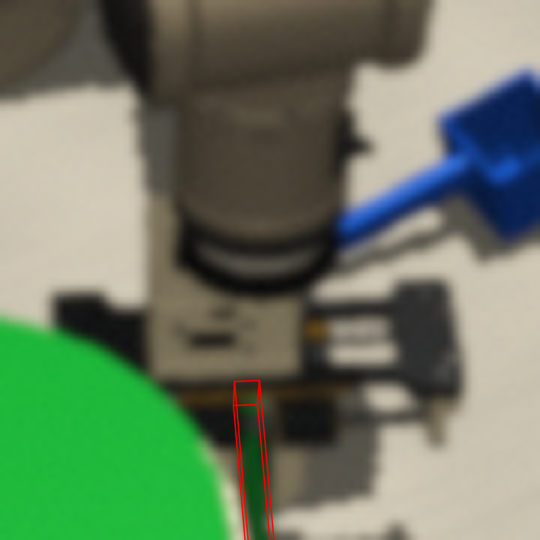

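It matches the model at about 8° of remaining slant, as computed. I'll finish the arc down to the flat pose.

```bash
python3 -m crank '{"claw":[0,0,0,0,0,0,0,0],"delta_pos":[[0.06,0,0.15],[0.12,0,0.3],[0.18,0,0.46],[0.22,0,0.6],[0.24,0,0.7],[0.24,0,0.76],[0.24,0,0.76],[0.24,0,0.76]],"roll":[0,0,0,0,0,0,0,0]}' 12
python3 - <<'E'
from h import *
from cell import robot
go((.4675,-.04,.018),154)
o=robot.observe();g=o["tool_pos"]+[0,0,.019]
C=cams();d=C["side"]
for t in(0,4): overlay(d,model(g,-26,t),260,230,90,70,8,f"pics/p{t}.png")
cv2.imwrite("pics/pb.png",np.hstack([cv2.resize(cv2.imread(f"pics/p{t}.png"),(400,311)) for t in(0,4)]))
crop(d["color"],260,230,90,70,8,"pics/pc.png")
E
```

```text
time: 10.78
tool_pos: [0.4723, -0.0407, 0.0183]
tool_rot: [-3.142, -0.001, 2.688]
contact_force: [-0.0, 0.1, 0.8]
opening: 0.0118
t 10.78 pos [ 0.4723 -0.0407  0.0183] rpy [-3.1415e+00 -1.0000e-03  2.6876e+00] delta units [ 0.184 -0.058  0.012] n rows min 0.1 roll -0.002
```

View pics/pb.png

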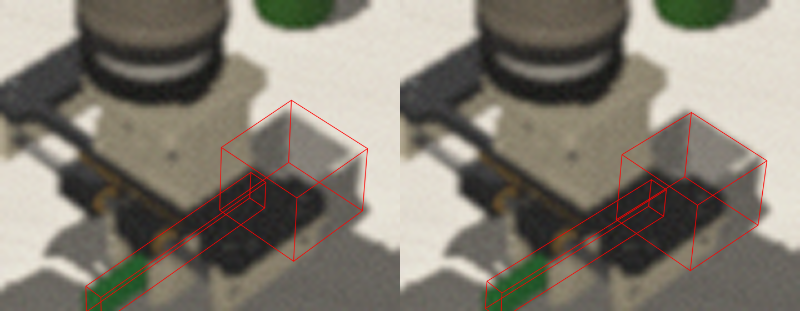

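View pics/pc.png

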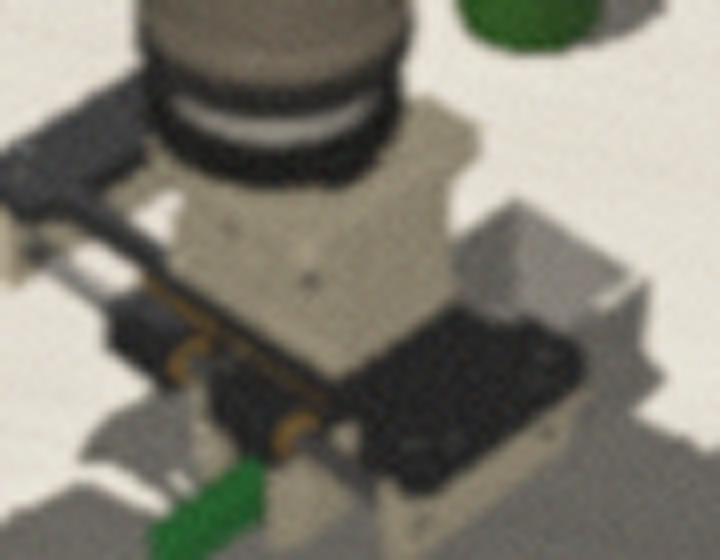

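Nearly flat, roughly 2–3° left. I'll go 2.5 mm lower, then tighten to 40 N.

```bash
python3 -m crank '{"claw":[0,0,0,0,0,0,0,0],"delta_pos":[[0,0,0.05],[0,0,0.1],[0,0,0.1],[0,0,0.1],[0,0,0.1],[0,0,0.1],[0,0,0.1],[0,0,0.1]],"roll":[0,0,0,0,0,0,0,0]}' 12 && python3 -m crank '{"claw":[0,0,0,0,0,0,0,0],"delta_pos":[[0,0,0],[0,0,0],[0,0,0],[0,0,-0.3],[0,0,-0.9],[0,0,-1.6],[0,0,-2.4],[0,0,-3.2]],"roll":[0,0,0,0,0,0,0,0]}' 45
python3 - <<'E'
from h import *
from cell import robot
go((.59,-.055,.14),154)
o=robot.observe();g=o["tool_pos"]+[0,0,.019]
C=cams();d=C["side"];s=C["scene"]
crop(d["color"],250,170,110,90,7,"pics/q1.png");crop(s["color"],260,150,110,110,5,"pics/q2.png")
overlay(d,model(g,-26,0),250,170,110,90,7,"pics/q3.png")
E
```

```text
time: 11.55
tool_pos: [0.4726, -0.0409, 0.016]
tool_rot: [3.142, -0.0, 2.688]
contact_force: [-1.7, 1.2, 1.0]
opening: 0.0121
time: 12.22
tool_pos: [0.4726, -0.0409, 0.0971]
tool_rot: [-3.142, -0.0, 2.687]
contact_force: [-0.7, -0.9, -1.0]
opening: 0.0118
t 12.22 pos [ 0.4726 -0.0409  0.0971] rpy [-3.1416e+00 -1.0000e-04  2.6875e+00] delta units [-4.469  1.555 -1.717] n rows min 3.0 roll -0.003
```

View pics/q3.png

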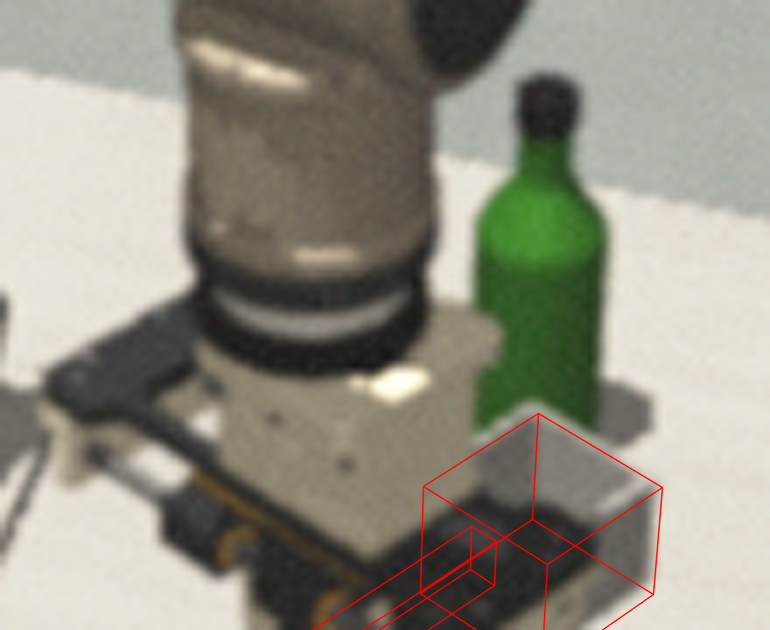

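View pics/q2.png

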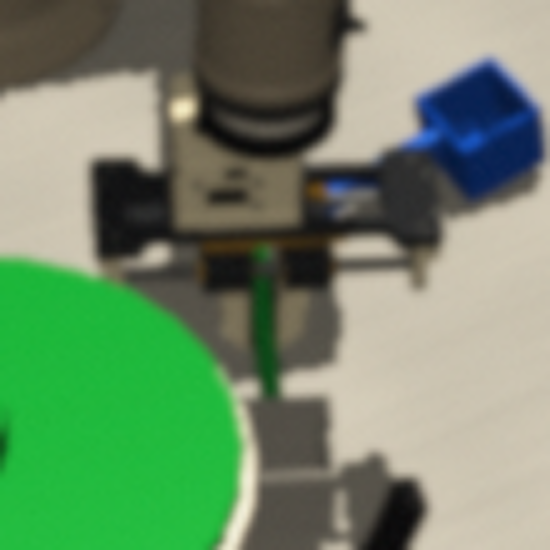

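The cup is upright and clear of the counter. I'll raise it to final height and stop 60 mm short of the spout to check.

```bash
python3 -c "
from h import *
go((.609,-.073,.138),154)"
```

```text
t 12.32 pos [ 0.4748 -0.0414  0.0991] rpy [3.1402 0.0065 2.6876] delta units [-5.389  1.221 -1.52 ] n rows min 3.4 roll -0.002
```

```bash
python3 -m crank '{"claw":[0,0,0,0,0,0,0,0],"delta_pos":[[-0.3,0.05,-0.4],[-1,0.2,-1],[-1.9,0.45,-1.5],[-2.9,0.7,-1.5],[-3.9,0.9,-1.5],[-4.8,1.1,-1.5],[-5.3,1.2,-1.5],[-5.35,1.2,-1.5]],"roll":[0,0,0,0,0,0,0,0]}' 45
python3 - <<'E'
from h import *
from cell import robot
go((.6628,-.0994,.138),154)
o=robot.observe();g=o["tool_pos"]+[0,0,.019]
C=cams();d=C["side"];s=C["scene"]
crop(d["color"],280,130,130,110,6,"pics/r1.png");crop(s["color"],270,180,130,120,5,"pics/r2.png")
overlay(d,model(g,-26,0),280,130,130,110,6,"pics/r3.png")
overlay(s,model(g,-26,0),270,180,130,120,5,"pics/r4.png")
E
```

```text
time: 12.98
tool_pos: [0.6076, -0.0733, 0.1322]
tool_rot: [3.142, 0.0, 2.687]
contact_force: [-0.7, -1.0, -1.0]
opening: 0.0117
t 12.98 pos [ 0.6076 -0.0733  0.1322] rpy [3.1415e+00 3.0000e-04 2.6872e+00] delta units [-2.442  0.029 -0.233] n rows min 1.5 roll -0.006
```

View pics/r3.png

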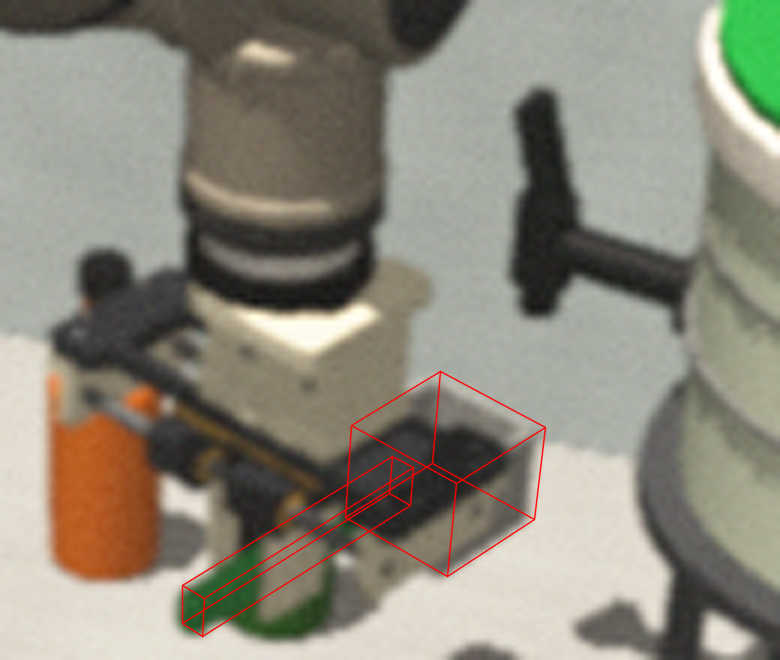

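View pics/r4.png

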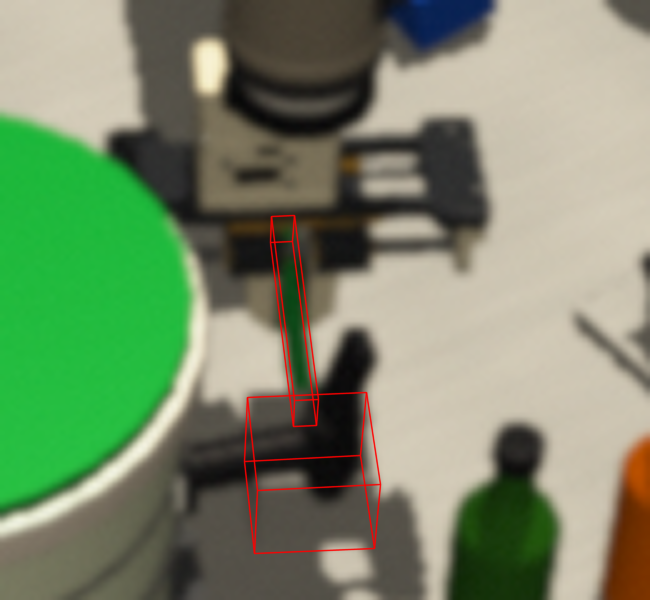

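View pics/r1.png

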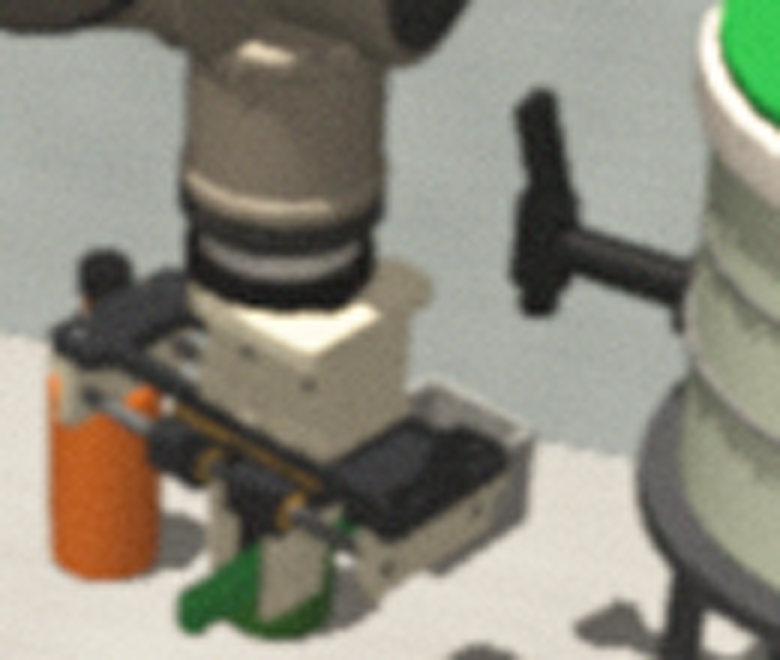

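The overlay agrees within about 2 px, so the handle is level and the cup axis is ~110 mm from the grip. I'll compute the last shift for that.

```bash
python3 -c "
from h import *
go((.6642,-.1001,.138),154)"
```

```text
t 13.08 pos [ 0.6053 -0.0725  0.1322] rpy [-3.1412e+00 -2.2000e-03  2.6874e+00] delta units [-2.599  0.043 -0.237] n rows min 1.6 roll -0.004
```

```bash
python3 -m crank '{"claw":[0,0,0,0,0,0,0,0],"delta_pos":[[-0.1,0,-0.15],[-0.5,0.03,-0.24],[-1,0.03,-0.24],[-1.5,0.03,-0.24],[-2,0.03,-0.24],[-2.35,0.03,-0.24],[-2.5,0.03,-0.24],[-2.5,0.03,-0.24]],"roll":[0,0,0,0,0,0,0,0]}' 45
python3 - <<'E'
from h import *
from cell import robot
go((.6642,-.1001,.138),154)
o=robot.observe();g=o["tool_pos"]+[0,0,.019]
C=cams();d=C["side"];s=C["scene"]
crop(d["color"],310,130,110,90,7,"pics/t1.png");crop(s["color"],290,200,110,110,6,"pics/t2.png")
overlay(d,model(g,-26,0),310,130,110,90,7,"pics/t3.png")
c=wrist();cv2.imwrite("pics/t4.png",c["color"])
for i in range(3): print(robot.observe()["tool_pos"].round(4))
E
```

```text
time: 13.75
tool_pos: [0.6624, -0.0995, 0.1395]
tool_rot: [3.142, -0.0, 2.687]
contact_force: [0.1, 0.8, -1.0]
opening: 0.0117
t 13.75 pos [ 0.6624 -0.0995  0.1395] rpy [ 3.1416e+00 -1.0000e-04  2.6873e+00] delta units [-0.077  0.01   0.061] n rows min 0.1 roll -0.005
[ 0.6618 -0.0989  0.1395]
[ 0.6618 -0.0989  0.1395]
[ 0.6618 -0.0989  0.1395]
```

View pics/t1.png

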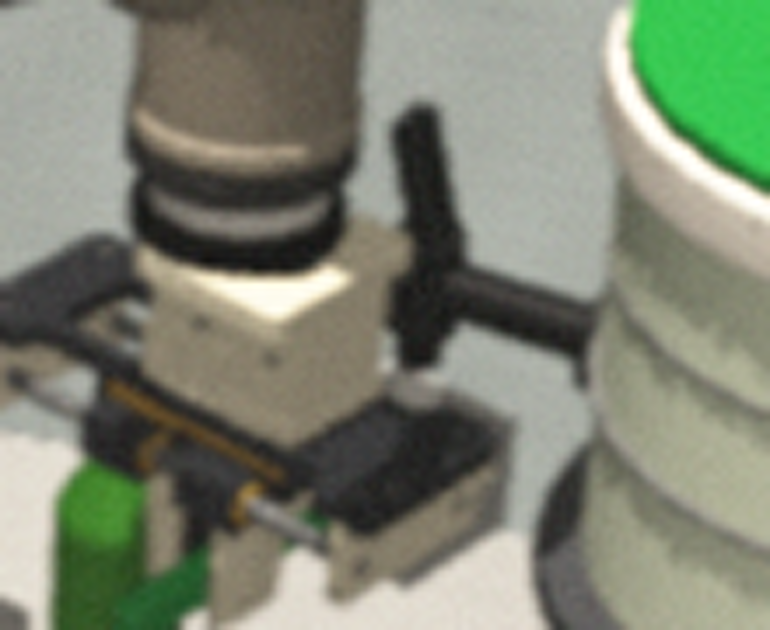

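View pics/t2.png

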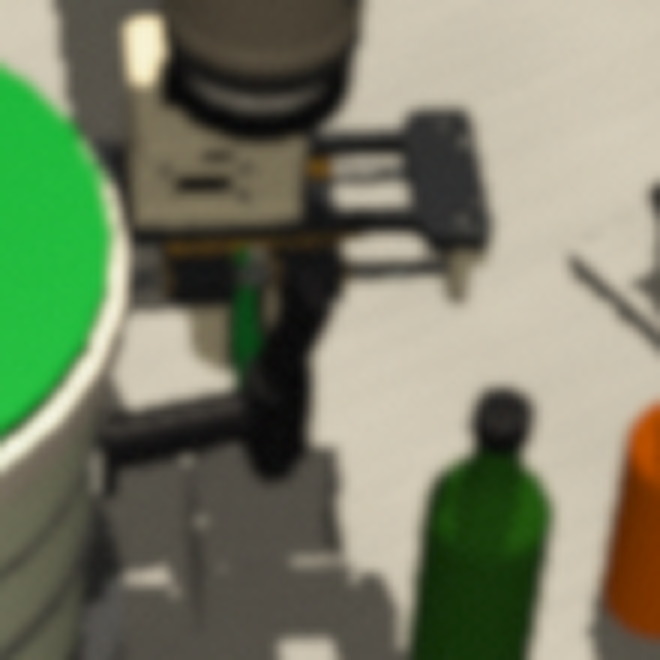

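View pics/t3.png

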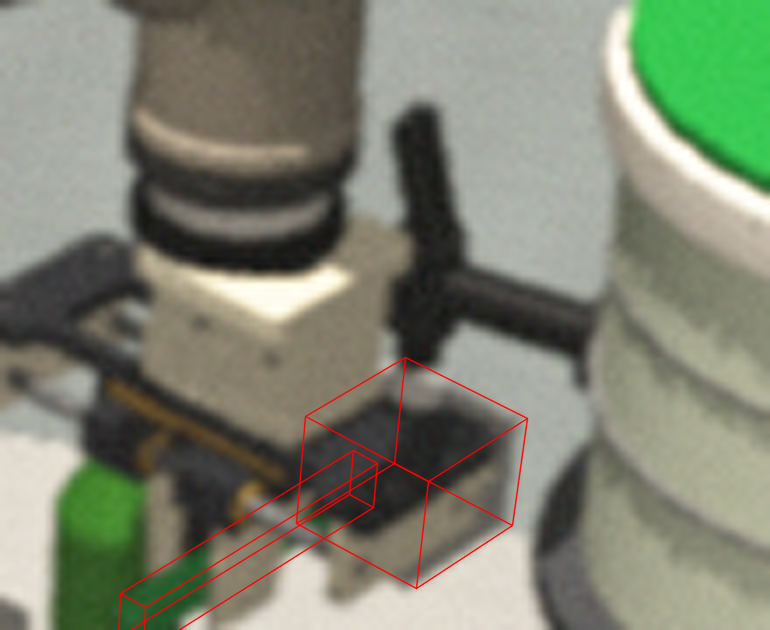

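Run:
```python
from h import *
from cell import robot
o=robot.observe();g=o["tool_pos"]+[0,0,.019]
C=cams();s=C["scene"];d=C["side"]
u=np.array([.899,-.438,0]);L=model(g-.0045*u,-26,0)
sp=np.array([.7635,-.1485,.2]);m=g+.1105*u+[0,0,.014];print("mouth-spout",(m-sp).round(4))
for c in(s,d): c["color"]=cv2.convertScaleAbs(c["color"],alpha=1.6,beta=0)
crop(s["color"],300,240,60,70,8,"pics/u1.png");overlay(s,L+[(sp,sp-[0,0,.029])],300,240,60,70,8,"pics/u2.png")
cv2.imwrite("pics/u12.png",np.hstack([cv2.imread("pics/u1.png"),cv2.imread("pics/u2.png")])[:, :]) 
im=cv2.imread("pics/u12.png");cv2.imwrite("pics/u12.png",cv2.resize(im,None,fx=.83,fy=.83))
crop(d["color"],340,165,60,60,8,"pics/u3.png");overlay(d,L+[(sp,sp-[0,0,.029])],340,165,60,60,8,"pics/u4.png")
im=np.hstack([cv2.imread("pics/u3.png"),cv2.imread("pics/u4.png")]);cv2.imwrite("pics/u34.png",cv2.resize(im,None,fx=.83,fy=.83))
```

```text
mouth-spout [-0.0024  0.0012 -0.0275]
```

View pics/u12.png

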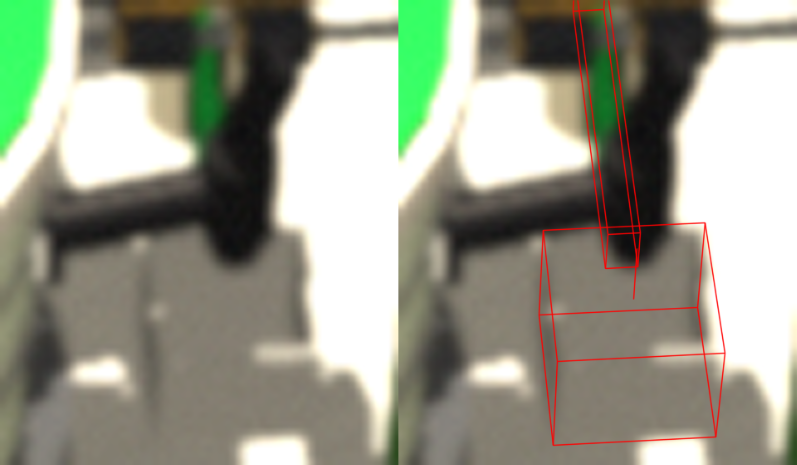

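View pics/u34.png

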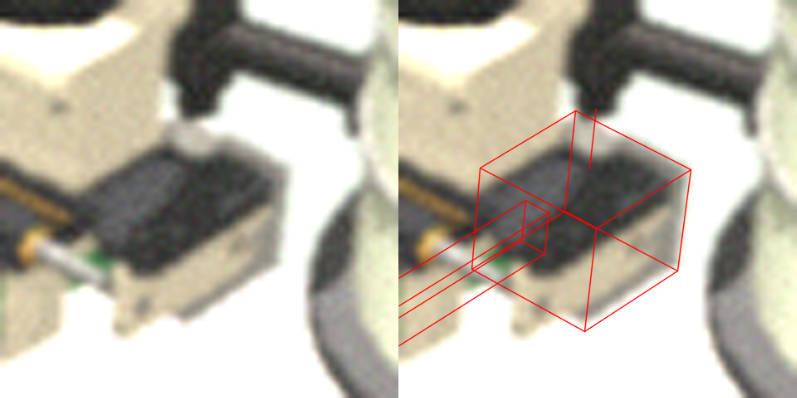

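View pics/t4.png

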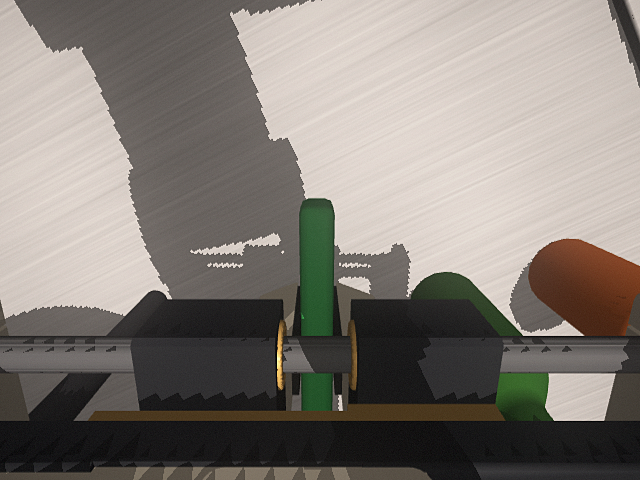

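Both views put the mouth centre within about 1 px (≈3 mm) of the spout's axis and ~28 mm below it, upright. I'll hold for one call to check for drift and confirm the bystanders haven't moved.

```bash
python3 -m crank '{"claw":[0,0,0,0,0,0,0,0],"delta_pos":[[-0.06,0,0],[-0.06,0,0],[-0.06,0,0],[-0.06,0,0],[-0.06,0,0],[-0.06,0,0],[-0.06,0,0],[-0.06,0,0]],"roll":[0,0,0,0,0,0,0,0]}' 45; python3 -m crank '{"claw":[0,0,0,0,0,0,0,0],"delta_pos":[[0,0,0],[0,0,0],[0,0,0],[0,0,0],[0,0,0],[0,0,0],[0,0,0],[0,0,0]],"roll":[0,0,0,0,0,0,0,0]}' 45
python3 - <<'E'
from h import *
from cell import robot
o=robot.observe();print(o["qvel"].round(4),o["contact_force"])
C=cams();cv2.imwrite("pics/v_s.png",C["scene"]["color"]);d=C["side"]["color"]
cv2.imwrite("pics/v_d.png",d)
E
```

```text
time: 14.67
tool_pos: [0.6638, -0.1, 0.1395]
tool_rot: [3.142, -0.0, 2.688]
contact_force: [0.5, -0.4, -0.6]
opening: 0.0114
time: 15.33
tool_pos: [0.6638, -0.1, 0.1395]
tool_rot: [3.141, -0.0, 2.688]
contact_force: [-0.2, -0.6, -0.8]
opening: 0.0115
[ 0.0009 -0.0017 -0.0004  0.002  -0.0009 -0.0007] [-0.15732674 -0.58637736 -0.79924752]
```

View pics/v_s.png

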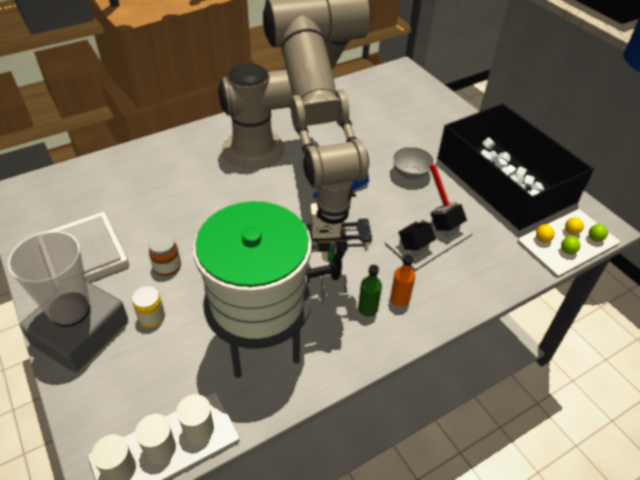

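View pics/v_d.png

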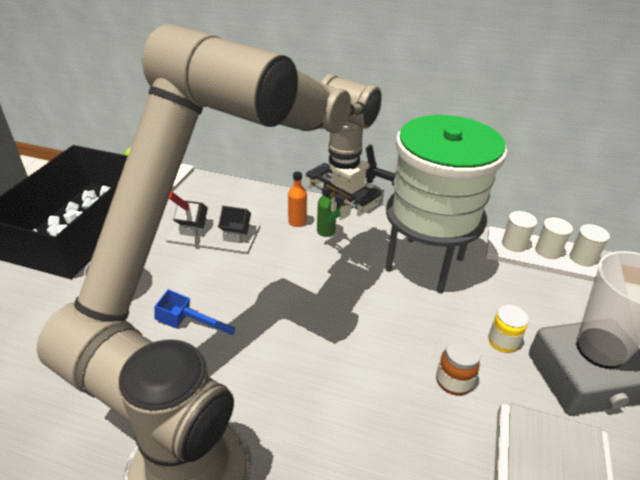

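Nothing else has moved: the red tip is still at scene (435,168), the bottles at (370,297) and (402,288), the bowl at (411,162), and the jar and tin are where they were. The arm is still, so I'll hand in.

```bash
python3 -c "
from cell import robot
print(robot.hand_in())"
```

```text
the job is handed in; nothing more can be done
None
```

I handed the job in at about 15.4 s, with the green dipper held level under the tap; the hand-in gave no verdict.

I gripped the green handle about 110 mm from the cup's axis and drew it out along its slant. To level it, I rested its cup edge on free counter and followed the pivot arc with a light 12 N grip. Then I gripped at 45 N, raised it and brought it in below the spout.

**Last checks:**
- **Position:** the mouth centre is within about 3 mm of the spout's axis and about 27 mm below its end, by arm pose and camera overlay.
- **Level:** the overlays put the cup upright to roughly 2–3°. They differed from the model by 1–2 px, partly because the handle sat about 4 mm further back in the grip than planned; I corrected for that.
- **Stillness:** the arm pose didn't change over the final hold, and the grip opening stayed at 11.5 mm. The wrist force was about 1 N, no more than its usual noise.
- **Surroundings:** in the last pictures the red dipper, bottles, bowl, jar, tin and blue scoop look unmoved. I saw no sign of contact with the dispenser.

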